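# Clear the tools and set the reach gauge for a gilded prop

### The arm

A 7-joint arm with a two-finger parallel gripper is mounted at the origin on the work surface. World frame = base frame: x ahead of the robot, y to its left, z up, the work surface at z = 0. Lengths are in m, angles in rad, forces in N, time in s.
With the tool pointing down it reaches from about 0.4 to 0.875 m from the base axis. Payload 19.3 kg.
Tool frame: the origin (TCP) lies midway between the tips of the shut fingers; the grasp point (between the pads) lies 19 mm behind it; x points along the fingers, y is the direction in which the jaws open and shut, and the axes are right-handed (so a half turn about x gives the same grasp; the last joint's range is limited). The gripper opens to 85 mm and grips with 20 to 120 N. Pads are 22 mm wide; open, the fingers measure 114 mm over their backs; the gripper's body (76 mm by 85 mm) begins 54 mm behind the grasp point. The pads swing forward as they close: fully open they stand 13 mm farther back than shut.
Start: joints at [1.114, 0.521, -0.036, 1.599, 0.021, 1.021, -0.113], TCP at [0.236, -0.579, 0.231] pointing down, gripper open.
Joint ranges: [-2.91, 2.91], [-0.3, 2.13], [-1.5, 1.42], [0.17, 2.43], [-1.26, 4.41], [0.16, 1.93], [-2.52, 2.52]. Speed limits (rad/s): [1.89, 1.89, 2.39, 2.39, 3.01, 3.01, 3.01].

### API

Orientations are given as [roll, pitch, yaw] about the fixed x, y, z axes, in that order (R = Rz(yaw) Ry(pitch) Rx(roll)).
In Python, from workcell import telemetry, vision, workorder gives the robot as it stands. The module is installed in compiled form; this text tells all that it offers.
- The arm moves only by the tool play_rows, never from a script. Its argument "deltas" is a list of rows, each a list of 7 numbers: the shift along the world's x, y, z in mm, then the turn, a rotation vector about the world's x, y, z in degrees, then the finger opening in mm, from 0 to 85.4. In form: [[x, y, z, wx, wy, wz, jaw], ...]. A call has 1 to 8 rows; each row shifts and turns the commanded pose from where the row before left it; what a row does not reach is not made up. A row lasts 1/8 s, in which the tool goes at most 62.5 mm and 10.7 degrees, less where a joint would pass 70% of its speed; a pose out of reach is approached as far as the arm can. A call with a gripper value outside its range is refused whole. The fingers move at their own pace and stop on an object; "grip_force" is the grip in N (left out, the last holds). Time passes only in rows, so rows that do not move let the fingers close. It gives the time, the measured TCP pose, the force and the opening at its end, in the units of the state.
- telemetry.observe(): the state, without advancing time (a new reading comes with each control period).
- vision.grab_frame(name): name is "scene" or "top" or "wrist"; returns the picture (384x512x3 uint8, red, green, blue); there is no depth.
- vision.camera_info(name): a dict with "mtx" (3x3 intrinsics, pixels), "k1" (the pictures are not rectified: a ray, as slopes to the right and down, at radius r is drawn at 1 + k1 r^2 times it, then the intrinsics apply), "rvec" (rotation vector, rad) and "tvec" (3), from world to camera coordinates, as OpenCV has them. Camera axes: x right, y down, z forward; pixel columns grow to the right and rows downward; lengths in m; the calibration is good to about 2 mm. A picture is of the moment at which its call begins: read the wrist's pose just before it. camera_info takes no time and is no camera call; for the wrist camera it gives the pose at the moment of the call.
- workorder.job_done(): hands the job in, once; it reports no verdict.
The state is a dict: "clock": time; "qpos": joint angles; "qd": joint speeds; "joint_efforts": joint torques, N m; "position": TCP position; "tool_rot": TCP orientation; "force": force on the tool from outside, world axes, zero at the start; "moment": the same for the moment, N m; "grip_width": finger opening in m.
Only numpy, scipy, OpenCV 4.12 (cv2) and the standard library are available. Lean on these libraries where they do the work, as an engineer would, in place of code of your own. Each camera call takes 0.05 s, during which the arm holds its last target. There are 200 camera calls.

### The job

The brush and the spatula lie where a prop has to go: first lay the brush flat and lengthwise in the narrow compartment of the tool tray and the spatula likewise in the wide one. Then push the gauge's lock button fully down, take the arm by its knob and draw it out until its pointer stands at the mark flagged by the marker clip on the scale. Finish while holding the knob there, without letting go, since a spring pulls the arm back; leave the other things where they are.

Things in the scene. Friction and masses are not known exactly. Their poses are not given: they have to be found in the camera images.
- brush: the flat gilding brush lying on the table: 170 mm long along its x axis, 16 mm thick; wooden handle 16 mm wide from x = -85 to +30 mm, then a steel ferrule and dark bristles 32 mm wide to x = +85 mm. Origin on its underside, under the front part of the handle, close to its centre of mass; z is up. Loose, about 60 g
- spatula: the steel spatula lying on the table: 180 mm long along its x axis; wooden handle 20 mm wide and 18 mm thick from x = -90 to +20 mm, then a 26 mm wide, 6 mm thick neck to x = +43 mm, and a flat blade 66 mm wide and 4 mm thick to x = +90 mm. Origin on its underside, under the front part of the handle, near its centre of mass; z is up. Loose, about 80 g
- tray_narrow (a point): centre of the floor of the narrow compartment of the fixed wooden tool tray; the compartment is 220 mm long along this point's x axis and 64 mm wide along its y. The floor is 4 mm above the table, the walls are 5 mm thick and their tops are 22 mm above the table (18 mm above the floor)
- tray_wide (a point): centre of the floor of the wide compartment of the same tray: 220 mm long along this point's x axis, 100 mm wide along its y; same floor and wall heights; it lies on the +y side of the narrow one, the centres 87 mm apart
- gauge: the reach gauge fixed to the table: plywood base 340 x 100 mm, 12 mm thick, carrying an aluminium tube 140 mm long, 36 mm wide, its top 46 mm above the table. The telescoping arm comes out of the tube's mouth along the gauge's -x axis, towards the robot. Origin at table level under the tube's mouth; the tube reaches from x = 0 to +140 mm; z is up. The white scale strip with black ticks every 10 mm lies along its +y side (centre at y = +38 mm, top 24 mm above the table)
- lock_button_top (a point): centre of the top of the lock button, a plain steel round plunger 26 mm across on the tube near its mouth, in a 36 mm collar. Up, its top is 65 mm above the table, 13 mm above the collar; it goes straight down
- lock_button (a joint): travel of the lock button in m: 0 = up (arm locked), 0.008 = fully down (arm free); above 0.006 the lock is clear. Needs about 3 N to move and stays down by friction once pressed
- sliding_arm: the telescoping arm of the gauge, with an upright round wooden grip knob on its outer end. The knob is 22 mm across, straight-sided for 50 mm, 53 mm high, its top 97 mm above the table. Origin at the centre of the knob's foot, 44 mm above the table. Below it is a steel carriage 30 x 30 mm. Its axes are parallel to the gauge's
- gauge_arm (a joint): how far the arm is drawn out in m, 0 = fully in, stop at 0.125; the knob and pointer move by this distance along the gauge's -x. Starts at 0. Until the lock button is down it moves only about 1 mm. A return spring pulls it in with about 3 N when in and 5 N when out, so it slides home if let go
- pointer (a point): tip of the thin steel pointer on the arm's carriage, level with the knob's axis along the gauge, above the scale strip, 35 mm above the table. Axes as the gauge's
- clip: small dark steel marker clip, 10 mm along the scale and 24 mm across it, 17 mm high, fixed astride the scale strip to flag the mark wanted; its middle line carries a thin white line. Origin under its middle, 12 mm above the table; axes parallel to the gauge's. The pointer is at the mark when pointer and clip have the same x along the gauge; the pointer passes just above the clip
- spray_can: bystander, to be left alone: a tall grey spray can, 64 mm across and 190 mm high, loose. Origin at the centre of its underside
- glitter_jar: bystander, to be left alone: a squat jar of gold glitter, 52 mm across, 60 mm high, loose. Origin at the centre of its underside
- tape: bystander, to be left alone: a roll of masking tape lying flat, 90 mm across, 24 mm high, loose. Origin at the centre of its underside
- paint_cup: bystander, to be left alone: a white plastic cup, 56 mm across, 50 mm high, loose. Origin at the centre of its underside
- filler_box: bystander, to be left alone: a small carton 60 x 90 x 35 mm, loose. Origin at the centre of its underside
- varnish: bystander, to be left alone: a small amber bottle, 48 mm across, 100 mm high, loose. Origin at the centre of its underside
- putty_weight: bystander, to be left alone: a small brass weight with a short stem on top, 48 mm across, 34 mm high, loose. Origin at the centre of its underside
Mind the look-alikes: they are no part of the job. What is shaped like the brush but blue or red is not meant.

How it is judged:
On the way, in this order (a step that is already met when the one before it is completed fails the run):
1. the brush lies flat and let go in the narrow compartment, the spatula in the wide one (x of brush in the frame of tray_narrow between -0.03 and 0.03 m and y of brush in the frame of tray_narrow between -0.03 and 0.03 m and z of brush in the frame of tray_narrow below 0.006 m and angle between each of brush, spatula's own z axis and vertical below 0.12 rad and angle between the x axis of brush and the x axis of tray_narrow, either way round below 0.35 rad and linear speed of each of brush, spatula below 0.03 m/s and contact force between the fingers and brush below 0.1 N and x of spatula in the frame of tray_wide between -0.03 and 0.03 m and y of spatula in the frame of tray_wide between -0.045 and 0.045 m and z of spatula in the frame of tray_wide below 0.006 m and angle between the x axis of spatula and the x axis of tray_wide, either way round below 0.35 rad and contact force between the fingers and spatula below 0.1 N), for 0.2 s.
2. the lock button is down (value of joint lock_button above 0.006 m), for 0.1 s.
At the end, for the whole second after the job is handed in: Brush in the narrow and spatula in the wide compartment, flat, lengthwise (within 0.35 rad) and at rest; lock button down (over 6 mm); the fingers still hold the knob (over 1 N) with the arm at rest and its pointer within 4 mm of the clip's middle line along the scale (all of step 1 and x of pointer in the frame of clip between -0.004 and 0.004 m and contact force between the fingers and sliding_arm above 1 N and velocity of joint gauge_arm between -0.01 and 0.01 m/s and value of joint lock_button above 0.006 m); the arm keeps its last pose, push and grip.
It fails at once if a bystander is moved more than 40 mm (distance of any of spray_can, glitter_jar, tape, paint_cup, filler_box, varnish, putty_weight from where it was at the start of the episode above 0.04 m).
It also fails if it takes over 72 s, if anything falls off the work surface, if the arm or the gripper's body presses on something with over 40 N, if the wrist force passes 120 N, or if a joint passes its speed limit or range.

## Working session

There is one attempt and no reset: what is moved stays moved. The work goes in short steps, Python scripts to look and compute and a tool call to move; the robot and the scene stay as the last step left them, time stands still between calls to the robot, and variables do not carry over. Pictures are saved under pics/ and viewed, about 8 in all and at most 12, crops included, and the job is handed in when it is done.

Besides the shell and the picture viewer there is one more tool, called after "Call:" as name(argument=value, ...), one argument or row to a line, values as JSON. play_rows: Moves the arm, as the interface text tells. Its arguments: {"type":"object","properties":{"deltas":{"type":"array","items":{"type":"array","items":{"type":"number"}}},"grip_force":{"type":"number"}},"required":["deltas"]}

```bash
mkdir -p pics; cat > h.py <<'E'
import numpy as np, cv2
from workcell import telemetry, vision, workorder
def cam(n):
    c=vision.camera_info(n); R=cv2.Rodrigues(np.array(c["rvec"],float))[0]
    return np.array(c["mtx"],float),float(c["k1"]),R,np.array(c["tvec"],float).ravel()
def ray(c,uv):
    K,k1,R,t=c
    d=cv2.undistortPoints(np.array([[uv]],float),K,np.array([k1,0,0,0.]))[0,0]
    return -R.T@t, R.T@np.array([d[0],d[1],1.])
def onz(c,uv,z):
    o,d=ray(c,uv); return o+d*(z-o[2])/d[2]
def proj(c,p):
    K,k1,R,t=c
    return cv2.projectPoints(np.array(p,float).reshape(-1,1,3),cv2.Rodrigues(R)[0],t,K,np.array([k1,0,0,0.]))[0].reshape(-1,2)
E
python3 - <<'E'
from h import *
for n in("top","scene"):
    im=vision.grab_frame(n); cv2.imwrite(f"pics/{n}0.png",cv2.resize(im[:,:,::-1],(800,600),interpolation=cv2.INTER_CUBIC)); np.save(f"{n}0.npy",im)
    c=cam(n); print(n,c[0].tolist(),c[1],-c[2].T@c[3],c[2].tolist())
print(telemetry.observe())
E
```

```text
top [[449.80187030339806, 0.0, 256.81051030170846], [0.0, 449.80187030339806, 194.23359784811964], [0.0, 0.0, 1.0]] -0.04928310771487274 [0.33122271 0.10827429 1.1647763 ] [[0.024244007481311614, -0.9996891982570044, -0.005808182978693052], [-0.9843637550562729, -0.022857578934788902, -0.17465832020477554], [0.174471275093524, 0.009951782428678058, -0.9846119724001593]]
scene [[371.760585195111, 0.0, 249.0393701376612], [0.0, 371.760585195111, 186.96116126647163], [0.0, 0.0, 1.0]] -0.045149224910329445 [1.13506171 0.50834547 0.72910095] [[-0.5353967498254314, 0.8443344391306398, -0.021205545838582363], [0.5686336219510391, 0.3417817090235997, -0.7482252784848626], [-0.6245047031553943, -0.4126555685736657, -0.6631057664218714]]
{'clock': 0.1, 'qpos': array([ 1.11382051,  0.52196895, -0.03632652,  1.59994748,  0.02120779,
        1.02109333, -0.112783  ]), 'qd': array([-7.91828821e-04, -1.30666975e-03,  1.80057165e-03, -4.07075231e-04,
        1.91512177e-03,  6.45344182e-05, -5.57154874e-04]), 'joint_efforts': array([ 4.36755829e-03, -9.28494430e+01,  1.98446989e+00, -3.70538986e+01,
        1.81536743e-02,  5.33615181e-03,  1.29377575e-06]), 'position': array([ 0.23560525, -0.57856604,  0.23077549]), 'tool_rot': array([-1.49419426,  1.56976443,  2.03418345]), 'force': array([-0.0077144 ,  0.7719432 ,  0.30963219]), 'moment': array([ 0.00038164,  0.03837327, -0.00449119]), 'grip_width': 0.08523562591589717}
```

View pics/top0.png

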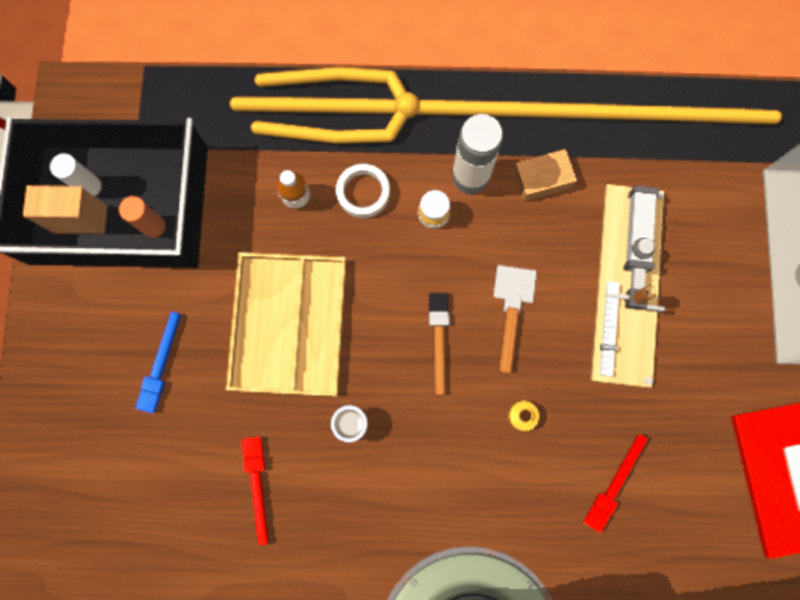

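View pics/scene0.png

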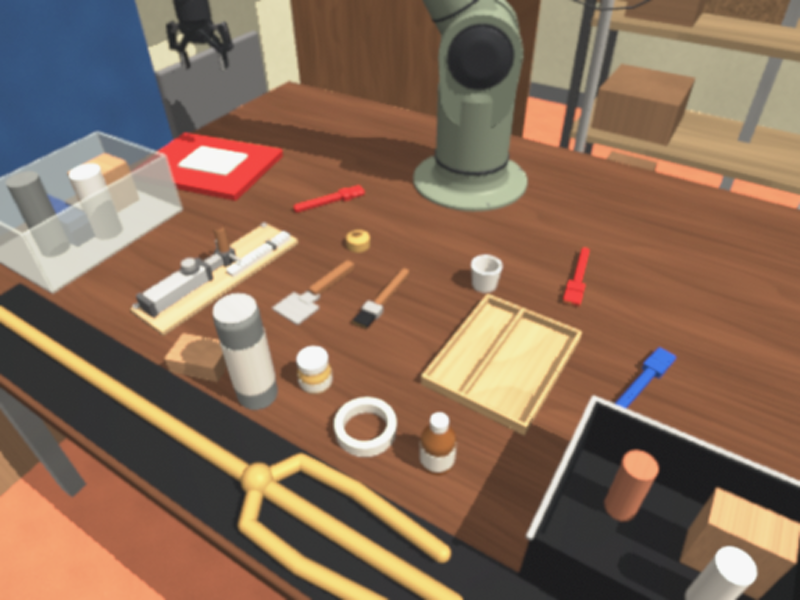

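The top view shows these candidates (pixels in the 800x600 picture):
- **Brush:** (440,345), wooden handle with dark bristles. The blue one at (158,362) and the red ones at (257,490) and (615,482) are look-alikes.
- **Spatula:** (512,320).
- **Tray:** (288,325), with the wide compartment on the left (+y).
- **Gauge:** (630,285), with a dark clip near (608,347).

I'll confirm these in an enlarged crop and measure them.

```bash
python3 - <<'E'
from h import *
im=np.load("top0.npy"); c=cam("top")
cr=im[110:260,265:435]; cv2.imwrite("pics/crop1.png",cv2.resize(cr[:,:,::-1],(680,600),interpolation=cv2.INTER_CUBIC))
hsv=cv2.cvtColor(im,cv2.COLOR_RGB2HSV)
def comp(mask,roi,z,name):
    u0,v0,u1,v1=roi; m=np.zeros(mask.shape,np.uint8); m[v0:v1,u0:u1]=mask[v0:v1,u0:u1]
    n,l,s,_=cv2.connectedComponentsWithStats(m)
    k=1+np.argmax(s[1:,4]); cnt=max(cv2.findContours((l==k).astype(np.uint8),0,2)[0],key=cv2.contourArea)
    P=np.array([onz(c,p[0].astype(float),z)[:2] for p in cnt])*1000
    r=cv2.minAreaRect(P.astype(np.float32)); print(name,s[k],"rect",np.round(r[0],1),np.round(r[1],1),round(r[2],1),np.round(cv2.boxPoints(r)).tolist())
H,S,V=[hsv[:,:,i].astype(int) for i in range(3)]
for n,p in {"brushH":(281,230),"spatH":(326,215),"blade":(330,180),"tray":(170,210),"bristle":(281,192),"ferr":(281,203),"base":(398,230),"wood":(300,260)}.items(): print(n,im[p[1],p[0]],hsv[p[1],p[0]])
comp(((S>150)&(V>130)&(H<16)).astype(np.uint8),(270,205,295,260),.010,"bh")
comp(((S>150)&(V>130)&(H<16)).astype(np.uint8),(310,180,345,250),.010,"sh")
comp(((S<80)&(V>100)).astype(np.uint8),(310,165,350,205),.004,"blade")
comp(((S<80)&(V>100)).astype(np.uint8),(270,190,295,210),.012,"ferr")
comp((V<60).astype(np.uint8),(270,180,295,205),.012,"bristle")
comp(((H>14)&(H<30)&(V>150)).astype(np.uint8),(140,150,230,260),.022,"tray")
comp(((H>14)&(H<30)&(V>150)|(S<60)&(V>120)).astype(np.uint8),(370,110,430,255),.012,"gauge")
E
```

```text
brushH [236 149  69] [ 14 180 236]
spatH [228 138  64] [ 14 183 228]
blade [241 234 225] [ 17  17 241]
tray [254 234 136] [ 25 118 254]
bristle [47 48 47] [60  5 48]
ferr [239 232 222] [ 18  18 239]
base [253 231 148] [ 24 106 253]
wood [155  88  48] [ 11 176 155]
bh [ 270  205   25   55 1159] rect [439.5  52.5] [139.2  62.3] 1.1 [[369.0, 82.0], [370.0, 20.0], [510.0, 23.0], [509.0, 85.0]]
sh [ 310  180   35   70 1876] rect [488.  -63.6] [181.7  89.3] 0.2 [[397.0, -19.0], [397.0, -109.0], [579.0, -108.0], [579.0, -19.0]]
blade [316 170  28  29 605] rect [566.6 -69. ] [67.8 75.4] 83.0 [[525.0, -98.0], [600.0, -107.0], [608.0, -40.0], [533.0, -31.0]]
ferr [274 199  14  10 123] rect [512.5  57.9] [23.6 33.8] 1.3 [[500.0, 74.0], [501.0, 41.0], [525.0, 41.0], [524.0, 75.0]]
bristle [276 188  11  10 103] rect [541.6  57.1] [23.8 26.1] 1.3 [[529.0, 70.0], [530.0, 44.0], [554.0, 44.0], [553.0, 70.0]]
tray [ 144  161   78   93 6281] rect [497.9 309.3] [182.  233.5] 88.5 [[379.0, 221.0], [612.0, 215.0], [617.0, 397.0], [384.0, 403.0]]
gauge [ 378  118   47  130 4696] rect [ 580.3 -264.9] [112.3 343.8] 84.2 [[404.0, -303.0], [746.0, -338.0], [757.0, -226.0], [415.0, -192.0]]
```

View pics/crop1.png

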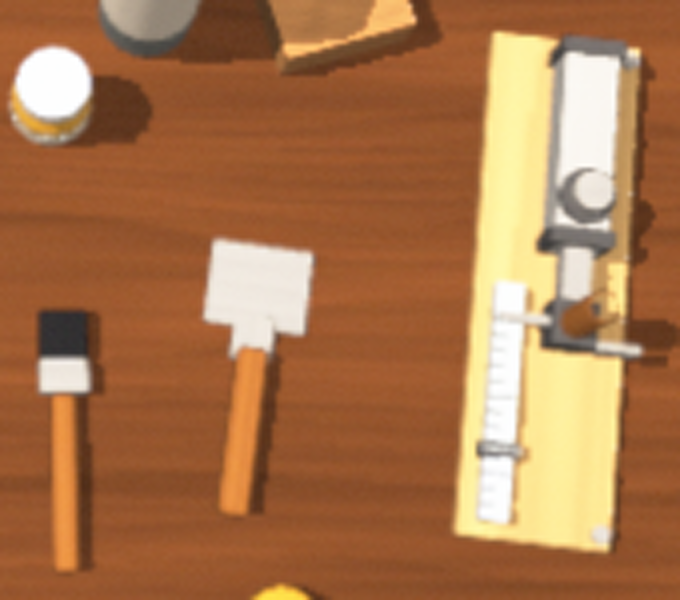

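The crop confirms the wooden-handled, dark-bristled brush at crop (65,440), and the spatula at (245,380). On the gauge: button (585,195), knob (590,310), pointer tip near (493,317), clip at (500,450). Next I'll work out their positions.

```bash
python3 - <<'E'
from h import *
from scipy.spatial.transform import Rotation as Ro
c=cam("top")
def P(x,y,z): return onz(c,(265+x/4-.375,110+y/4-.375),z)*1000
def show(n,p): print(n,np.round(p,1))
b0=P(66.5,571,.012); b1=P(64,311,.010); d=(b1-b0)[:2]; print("brush",b0,b1,"L",np.hypot(*d),"mid",(b0+b1)/2,"yaw",np.degrees(np.arctan2(d[1],d[0])))
s0=P(234,515,.012); s1=P(263,246,.004); d=(s1-s0)[:2]; print("spat",s0,s1,"L",np.hypot(*d),"mid",(s0+s1)/2,"yaw",np.degrees(np.arctan2(d[1],d[0])))
for n,q in dict(TL=(493,32),TR=(640,48),BR=(610,551),BL=(456,533)).items(): show(n,P(*q,.012))
show("button",P(588,191,.065)); show("pointer",P(493,317,.035)); show("clip",P(500,450,.029)); show("strip top",P(509,282,.024)); show("strip bot",P(497,521,.024))
show("knobfoot",P(575,325,.044));show("knobtop",P(606,298,.097))
def Q(x,y,z): return onz(c,(x/1.5625-.18,y/1.5625-.18),z)*1000
for n,q in dict(TL=(238,254),TR=(345,258),BR=(337,395),BL=(228,390),divT=(302,257),divB=(297,392)).items(): show("tray "+n,Q(*q,.022))
s=telemetry.observe(); print(Ro.from_euler("xyz",s["tool_rot"]).as_matrix().round(3))
E
```

```text
brush [386.63153866  54.06894129  12.        ] [555.49533862  58.15042277  10.        ] L 168.91311798711737 mid [471.06343864  56.10968203  11.        ] yaw 1.3845841451484118
spat [424.69740928 -52.58466474  12.        ] [603.51995118 -73.11801778   4.        ] L 179.99755575457297 mid [514.10868023 -62.85134126   8.        ] yaw -6.550317604587727
TL [ 753.3 -228.1   12. ]
TR [ 744.8 -327.7   12. ]
BR [ 406.8 -294.    12. ]
BL [ 416.3 -195.    12. ]
button [ 629.9 -270.    65. ]
pointer [ 553.2 -215.8   35. ]
clip [ 468.3 -219.7   29. ]
strip top [ 578.7 -230.    24. ]
strip bot [ 423.5 -218.1   24. ]
knobfoot [ 547.4 -265.6   44. ]
knobtop [ 554.4 -267.5   97. ]
tray TL [612.2 396.5  22. ]
tray TR [609.2 216.3  22. ]
tray BR [381.5 220.5  22. ]
tray BL [384.9 398.2  22. ]
tray divT [609.4 288.4  22. ]
tray divB [384.7 285.6  22. ]
[[-0.     0.377 -0.926]
 [ 0.001 -0.926 -0.377]
 [-1.    -0.001  0.   ]]
```

Call:
play_rows(
  deltas=[
    [15, 40, 0, 0, 0, -2.6, 50],
    [15, 40, 0, 0, 0, -2.6, 50],
    [15, 40, 0, 0, 0, -2.6, 50],
    [15, 40, 0, 0, 0, -2.6, 50],
    [15, 40, 0, 0, 0, -2.6, 50],
    [15, 40, 0, 0, 0, -2.6, 50],
    [15, 40, 0, 0, 0, -2.6, 50],
    [15, 40, 0, 0, 0, -2.6, 50],
  ],
  grip_force=30,
)

```text
clock: 1.1
position: [0.356, -0.2575, 0.2312]
tool_rot: [-0.547, 1.571, 2.616]
force: [1.0, -0.1, 0.7]
grip_width: 0.0501
```

Call:
play_rows(
  deltas=[
    [14.5, 40, -10, 0, 0, 0, 50],
    [14.5, 40, -10, 0, 0, 0, 50],
    [14.5, 40, -10, 0, 0, 0, 50],
    [14.5, 40, -10, 0, 0, 0, 50],
    [14.5, 40, -10, 0, 0, 0, 50],
    [14.5, 40, -10, 0, 0, 0, 50],
    [14.5, 40, -10, 0, 0, 0, 50],
    [14, 34, -10, 0, 0, 0, 50],
  ],
)

```text
clock: 2.1
position: [0.4715, 0.0567, 0.1508]
tool_rot: [-0.473, 1.571, 2.693]
force: [0.8, -0.8, -0.3]
grip_width: 0.05
```

Call:
play_rows(
  deltas=[
    [0, 0, -30, 0, 0, 0, 40],
    [0, 0, -40, 0, 0, 0, 40],
    [0, 0, -40, 0, 0, 0, 40],
    [0, 0, -20, 0, 0, 0, 40],
    [0, 0, -10, 0, 0, 0, 40],
    [0, 0, -5.8, 0, 0, 0, 40],
    [0, 0, 0, 0, 0, 0, 8],
    [0, 0, 0, 0, 0, 0, 8],
  ],
)

```text
clock: 3.1
position: [0.4716, 0.0552, 0.0061]
tool_rot: [-3.004, 1.57, 0.162]
force: [0.5, 0.1, -0.7]
grip_width: 0.0149
```

Call:
play_rows(
  deltas=[
    [0, 0, 0, 0, 0, 0, 8],
    [0, 0, 0, 0, 0, 0, 8],
  ],
)

```text
clock: 3.35
position: [0.4716, 0.0552, 0.0061]
tool_rot: [-3.011, 1.57, 0.155]
force: [-2.0, -0.1, 7.7]
grip_width: 0.015
```

Call:
play_rows(
  deltas=[
    [0, 0, 20, 0, 0, 0, 8],
    [0, 0, 40, 0, 0, 0, 8],
    [5, 40, 10, 0, 0, -1, 8],
    [5, 40, 0, 0, 0, -1, 8],
    [5, 40, 0, 0, 0, 0, 8],
    [5, 40, 0, 0, 0, 0, 8],
    [5, 38, 0, 0, 0, 0, 8],
    [0, 0, 0, 0, 0, 0, 8],
  ],
)

```text
clock: 4.35
position: [0.4959, 0.2563, 0.0757]
tool_rot: [-1.843, 1.569, 1.291]
force: [-0.3, -0.6, -0.3]
grip_width: 0.0148
```

```bash
python3 - <<'E'
from h import *
s=telemetry.observe(); print(s["qpos"].round(2),s["position"],s["grip_width"])
a=vision.grab_frame("wrist"); b=vision.grab_frame("top")[130:280,90:290]
cv2.imwrite("pics/p4.png",np.hstack([cv2.resize(a[:,:,::-1],(400,300)),cv2.resize(b[:,:,::-1],(400,300),interpolation=cv2.INTER_CUBIC)]))
E
```

```text
[-0.46  0.63 -0.16  1.89  0.16  0.63 -2.31] [0.49593193 0.2563433  0.07570085] 0.014761430771199041
```

View pics/p4.png

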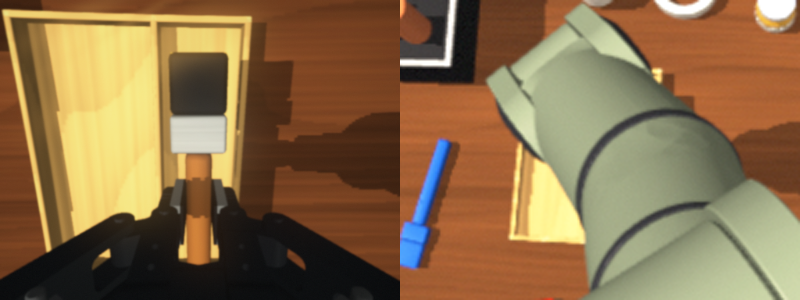

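The wrist view shows the brush held straight, centred between the divider (155,20) and the right wall (240,20). I'll lower it into the narrow compartment.

Call:
play_rows(
  deltas=[
    [0, -1, -30, 0, 0, 0, 8],
    [0, 0, -20, 0, 0, 0, 8],
    [0, 0, -10, 0, 0, 0, 8],
    [0, 0, -4.5, 0, 0, 0, 8],
    [0, 0, 0, 0, 0, 0, 8],
    [0, 0, 0, 0, 0, 0, 24],
    [0, 0, 0, 0, 0, 0, 24],
    [0, 0, 0, 0, 0, 0, 24],
  ],
)

```text
clock: 5.45
position: [0.4963, 0.2523, 0.0113]
tool_rot: [-2.537, 1.57, 0.594]
force: [0.1, 0.0, -0.1]
grip_width: 0.0243
```

Call:
play_rows(
  deltas=[
    [0, 0, 5, 0, 0, 0, 24],
    [0, 0, 25, 0, 0, 0, 24],
    [0, 0, 40, 0, 0, 0, 24],
    [0, -20, 40, 0, 0, 10, 50],
    [0, -40, 0, 0, 0, 10, 50],
    [2, -40, 0, 0, 0, 10, 50],
    [2, -40, 0, 0, 0, 10, 50],
    [2, -40, 0, 0, 0, 10, 50],
  ],
)

```text
clock: 6.45
position: [0.5023, 0.0708, 0.1214]
tool_rot: [1.937, 1.57, -0.338]
force: [0.6, -0.1, -0.5]
grip_width: 0.0501
```

Call:
play_rows(
  deltas=[
    [2, -40, 0, 0, 0, 10, 50],
    [2, -40, 0, 0, 0, 10, 50],
    [2, -30, 0, 0, 0, 10, 50],
    [0, -20, 0, 0, 0, 10, 50],
    [0, -8, 0, 0, 0, 10, 50],
    [0, 0, 0, 0, 0, 10, 50],
    [0, 0, 0, 0, 0, 10, 50],
    [0, 0, 0, 0, 0, 10, 50],
  ],
)

```text
clock: 7.45
position: [0.5082, -0.0661, 0.1213]
tool_rot: [-0.307, 1.57, -1.186]
force: [-0.3, -0.3, 0.1]
grip_width: 0.0502
```

```bash
python3 - <<'E'
from h import *
from scipy.spatial.transform import Rotation as Ro
s=telemetry.observe(); R=Ro.from_euler("xyz",s["tool_rot"]).as_matrix(); print(s["qpos"].round(2),s["position"],"ty",np.degrees(np.arctan2(R[1,1],R[0,1])))
im=vision.grab_frame("top"); a=im[140:270,135:235]; b=im[150:270,300:400]
cv2.imwrite("pics/p5.png",cv2.resize(a[:,:,::-1],None,fx=4,fy=4,interpolation=cv2.INTER_CUBIC))
E
```

```text
[ 0.58  0.61 -0.77  1.96  0.58  0.81  0.17] [ 0.50824426 -0.06608402  0.12134518] ty 39.673575419073536
```

View pics/p5.png

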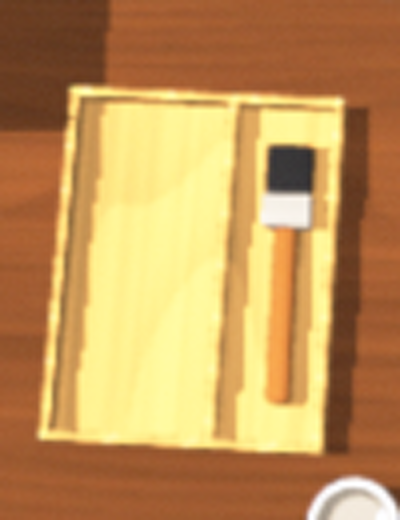

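Brush lies flat in the narrow compartment (crop 285,275). Now the spatula.

Call:
play_rows(
  deltas=[
    [3, 3, 0, 0, 0, 10, 50],
    [0, 0, -20, 0, 0, 10, 50],
    [0, 0, -20, 0, 0, 10, 50],
    [0, 0, -20, 0, 0, 10, 50],
    [0, 0, -20, 0, 0, 3.8, 45],
    [0, 0, -22, 0, 0, 0, 45],
    [0, 0, -9.3, 0, 0, 0, 45],
    [0, 0, -4, 0, 0, 0, 45],
  ],
)

```text
clock: 8.5
position: [0.5113, -0.0628, 0.0057]
tool_rot: [-1.774, 1.571, -1.894]
force: [-0.7, -0.1, 0.6]
grip_width: 0.045
```

Call:
play_rows(
  deltas=[
    [0, 0, 0, 0, 0, 0, 12],
    [0, 0, 0, 0, 0, 0, 12],
    [0, 0, 0, 0, 0, 0, 12],
    [0, 0, 0, 0, 0, 0, 12],
  ],
)

```text
clock: 9.0
position: [0.5116, -0.0629, 0.0064]
tool_rot: [-0.279, 1.57, -0.398]
force: [-1.4, -0.1, 6.6]
grip_width: 0.0193
```

```bash
python3 - <<'E'
from h import *
from scipy.spatial.transform import Rotation as Ro
s=telemetry.observe(); R=Ro.from_euler("xyz",s["tool_rot"]).as_matrix(); print(s["qpos"].round(2),s["position"],"ty",np.degrees(np.arctan2(R[1,1],R[0,1])),s["grip_width"],s["force"])
E
```

```text
[ 0.56  0.84 -0.78  2.    0.93  0.71  0.64] [ 0.51155158 -0.06290704  0.00635484] ty 83.14070134336616 0.019270451866861577 [-1.35940561 -0.05212951  6.63728651]
```

Call:
play_rows(
  deltas=[
    [0, 0, 20, 0, 0, 0, 12],
    [0, 0, 40, 0, 0, 0, 12],
    [0, 0, 30, 0, 0, 0, 12],
    [-2, 40, 0, 0, 0, 2, 12],
    [-2, 40, 0, 0, 0, 2, 12],
    [-2, 40, 0, 0, 0, 1.8, 12],
    [-2, 40, 0, 0, 0, 0, 12],
    [-2, 40, 0, 0, 0, 0, 12],
  ],
)

```text
clock: 10.0
position: [0.5012, 0.1383, 0.096]
tool_rot: [-0.193, 1.57, -0.211]
force: [-0.1, -0.8, -1.4]
grip_width: 0.0191
```

Call:
play_rows(
  deltas=[
    [-2, 40, 0, 0, 0, 0, 12],
    [-2, 40, 0, 0, 0, 0, 12],
    [-2, 40, 0, 0, 0, 0, 12],
    [-1, 40, 0, 0, 0, 0, 12],
    [0, 34, 0, 0, 0, 0, 12],
    [0, 10, 0, 0, 0, 0, 12],
    [0, 0, 0, 0, 0, 0, 12],
  ],
)

```text
clock: 10.88
position: [0.4941, 0.3411, 0.0957]
tool_rot: [-1.698, 1.571, -1.715]
force: [0.3, 0.3, -1.3]
grip_width: 0.0189
```

```bash
python3 - <<'E'
from h import *
from scipy.spatial.transform import Rotation as Ro
s=telemetry.observe(); R=Ro.from_euler("xyz",s["tool_rot"]).as_matrix(); print(s["qpos"].round(2),s["position"],"ty",np.degrees(np.arctan2(R[1,1],R[0,1])),s["grip_width"],s["force"])
a=vision.grab_frame("wrist"); cv2.imwrite("pics/p6.png",a[:,:,::-1])
E
```

```text
[-0.12  0.82 -0.9   1.74  0.77  0.97  0.23] [0.49411143 0.34113069 0.09570438] ty 88.98451282569195 0.018940704281241866 [ 0.31170163  0.26714037 -1.2833328 ]
```

View pics/p6.png

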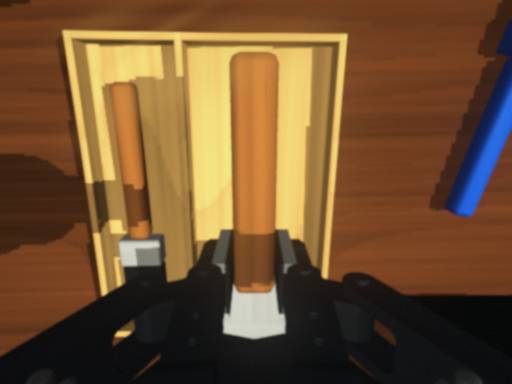

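The spatula is straight, about 5 mm off the compartment centre: handle at column 254, end wall at 185–340. I'll shift +4 mm in y and lower it.

Call:
play_rows(
  deltas=[
    [0, 4, -20, 0, 0, 0, 12],
    [0, 0, -30, 0, 0, 0, 12],
    [0, 0, -20, 0, 0, 0, 12],
    [0, 0, -10, 0, 0, 0, 12],
    [0, 0, -4.5, 0, 0, 0, 12],
    [0, 0, 0, 0, 0, 0, 12],
    [0, 0, 0, 0, 0, 0, 32],
    [0, 0, 0, 0, 0, 0, 32],
  ],
)

```text
clock: 11.92
position: [0.4945, 0.3453, 0.0117]
tool_rot: [0.467, 1.57, 0.449]
force: [-0.9, 0.4, -0.0]
grip_width: 0.0318
```

Call:
play_rows(
  deltas=[
    [0, 0, 0, 0, 0, 0, 32],
    [0, 0, 5, 0, 0, 0, 32],
    [0, 0, 25, 0, 0, 0, 32],
    [0, 0, 40, 0, 0, 0, 32],
    [0, 0, 60, 0, 0, 0, 32],
    [2, -40, 20, 0, 0, 0, 32],
    [5, -60, 0, 0, 0, 0, 20],
    [5, -60, 0, 0, 0, 0, 0],
  ],
)

```text
clock: 12.92
position: [0.5063, 0.1837, 0.1631]
tool_rot: [-0.052, 1.569, -0.069]
force: [1.3, -0.5, 0.2]
grip_width: 0.0031
```

Call:
play_rows(
  deltas=[
    [5, -60, 0, 0, 0, 0, 0],
    [5, -60, 0, 0, 0, 0, 0],
    [5, -60, 0, 0, 0, 0, 0],
    [5, -60, 0, 0, 0, 0, 0],
    [5, -40, 0, 0, 0, 0, 0],
    [0, -20, 0, 0, 0, 0, 0],
  ],
)

```text
clock: 13.68
position: [0.5313, -0.1173, 0.1626]
tool_rot: [-0.759, 1.57, -0.78]
force: [0.4, 0.6, -0.6]
grip_width: 0.0
```

```bash
python3 - <<'E'
from h import *
from scipy.spatial.transform import Rotation as Ro
s=telemetry.observe(); R=Ro.from_euler("xyz",s["tool_rot"]).as_matrix(); print(s["qpos"].round(2),s["position"],"ty",np.degrees(np.arctan2(R[1,1],R[0,1])),s["grip_width"],s["force"])
w=vision.grab_frame("wrist");np.save("w7.npy",w)
im=vision.grab_frame("top"); a=cv2.resize(im[140:270,135:235],None,fx=2.95,fy=2.95)[:384]
cv2.imwrite("pics/p7.png",np.hstack([np.pad(a,((0,384-len(a)),(0,0),(0,0))),w])[:,:,::-1][:,:800])
E
```

```text
[ 0.8   0.67 -1.    1.85  0.67  1.01  1.06] [ 0.53126013 -0.11727441  0.16262247] ty 88.81764445943415 4.665569149659583e-05 [ 0.4410512   0.57866205 -0.56177391]
```

View pics/p7.png

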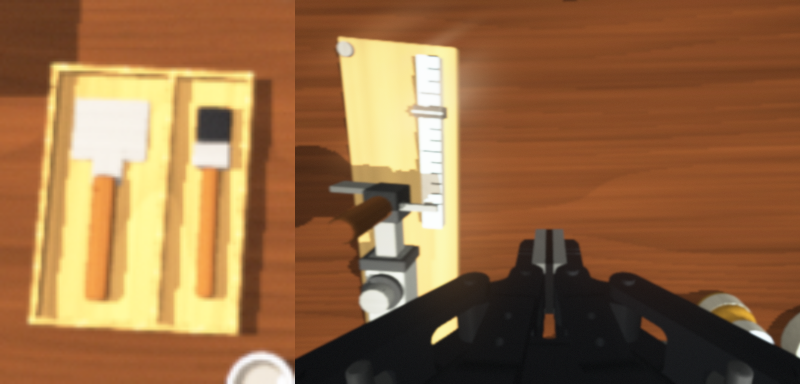

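Both tools lie flat in their compartments. The wrist view (columns minus 295) shows the clip at (133,111), the pointer tip near (143,209) and the button top at (82,298). I'll triangulate against the top view.

```bash
python3 - <<'E'
from h import *
c=cam("wrist")
for n,u,z in [("button",(82,298),.065),("clip",(133,111),.029),("ptr tip",(144,209),.035),("ptr root",(108,205),.035),("strip far",(133,55),.024),("strip near",(138,228),.024),("cornerA",(45,39),.012),("cornerB",(161,47),.012)]: print(n,(onz(c,u,z)*1000).round(1))
w=np.load("w7.npy"); cv2.imwrite("pics/p8.png",cv2.resize(w[30:330,20:190,::-1],None,fx=2,fy=2,interpolation=cv2.INTER_CUBIC))
E
```

```text
button [ 626.6 -271.2   65. ]
clip [ 468.3 -219.6   29. ]
ptr tip [ 555.1 -218.6   35. ]
ptr root [ 550.6 -250.8   35. ]
strip far [ 423.6 -215.4   24. ]
strip near [ 578.3 -231.    24. ]
cornerA [ 408.5 -292.3   12. ]
cornerB [ 416.  -194.9   12. ]
```

View pics/p8.png

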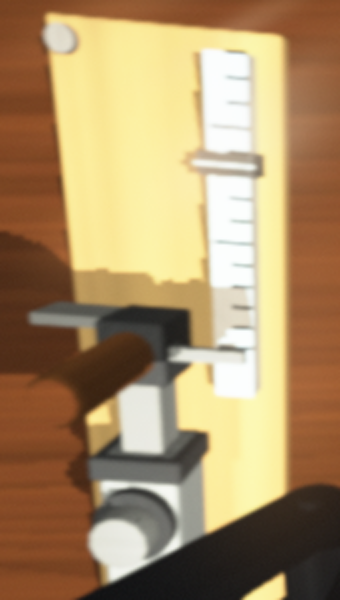

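Call:
play_rows(
  deltas=[
    [20, -35, 0, 0, 0, 0, 0],
    [25, -40, 0, 0, 0, 0, 0],
    [25, -40, 0, 0, 0, 0, 0],
    [20, -30, -20, 0, 0, 0, 0],
    [6.7, -8.2, -30, 0, 0, 0, 0],
    [0, 0, -30, 0, 0, 0, 0],
    [0, 0, -13, 0, 0, 0, 0],
    [0, 0, 0, 0, 0, 0, 0],
  ],
)

```text
clock: 14.78
position: [0.6281, -0.2672, 0.0687]
tool_rot: [1.753, 1.57, 1.736]
force: [-0.0, 0.2, 0.5]
grip_width: 0.0002
```

Call:
play_rows(
  deltas=[
    [0, 0, -4, 0, 0, 0, 0],
    [0, 0, -3, 0, 0, 0, 0],
    [0, 0, -3, 0, 0, 0, 0],
    [0, 0, -2, 0, 0, 0, 0],
  ],
)

```text
clock: 15.28
position: [0.6284, -0.268, 0.0568]
tool_rot: [-0.203, 1.57, -0.221]
force: [-7.3, 1.6, 31.6]
grip_width: 0.0001
```

Bottomed at z 56.8 mm with 32 N, so the button is fully down. Now the knob at about (550,-263).

Call:
play_rows(
  deltas=[
    [0, 0, 10, 0, 0, 0, 0],
    [0, 0, 35, 0, 0, 0, 20],
    [0, 0, 40, 0, 0, -2.5, 60],
    [-20, 1.3, 5, 0, 0, -2, 60],
    [-30, 2, 0, 0, 0, 0, 60],
    [-20, 1.5, 0, 0, 0, 0, 60],
    [-8, 0.5, 0, 0, 0, 0, 60],
    [0, 0, 0, 0, 0, 0, 60],
  ],
)

```text
clock: 16.27
position: [0.55, -0.263, 0.1464]
tool_rot: [-1.282, 1.57, -1.379]
force: [1.0, 0.4, -0.8]
grip_width: 0.0596
```

```bash
python3 - <<'E'
from h import *
from scipy.spatial.transform import Rotation as Ro
s=telemetry.observe(); R=Ro.from_euler("xyz",s["tool_rot"]).as_matrix(); print(s["qpos"].round(2),s["position"],"ty",np.degrees(np.arctan2(R[1,1],R[0,1])),s["grip_width"],s["force"])
c=cam("wrist"); w=vision.grab_frame("wrist"); print(proj(c,[[.550,-.2627,.097],[.628,-.2705,.057]]))
cv2.imwrite("pics/p9.png",w[:,:,::-1])
E
```

```text
[ 0.95  0.77 -0.94  1.69  0.7   1.06  1.25] [ 0.54999748 -0.26300857  0.14638765] ty 84.44176902992814 0.059609125869076775 [ 0.97633215  0.36187148 -0.84129088]
[[254.12671371 210.75277754]
 [253.9669154  282.30547981]]
```

View pics/p9.png

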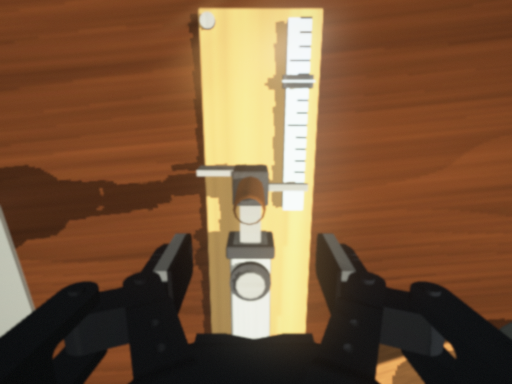

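Knob top is at (250,211) against a predicted (254,211), so I shift y by −2 mm. The button at (251,281) is down in its collar, and the clip is at (298,81). Descending to grip.

Call:
play_rows(
  deltas=[
    [0, -2, -20, 0, 0, 0, 60],
    [0, 0, -30, 0, 0, 0, 60],
    [0, 0, -30, 0, 0, 0, 60],
    [0, 0, -16, 0, 0, 0, 60],
    [0, 0, 0, 0, 0, 0, 10],
    [0, 0, 0, 0, 0, 0, 10],
    [0, 0, 0, 0, 0, 0, 10],
    [0, 0, 0, 0, 0, 0, 10],
  ],
  grip_force=60,
)

```text
clock: 17.32
position: [0.5504, -0.2663, 0.0513]
tool_rot: [-0.964, 1.568, -1.062]
force: [0.5, -6.3, -1.6]
grip_width: 0.0204
```

Call:
play_rows(
  deltas=[
    [-5, 0.5, 0, 0, 0, 0, 10],
    [-10, 1, 0, 0, 0, 0, 10],
    [-12, 1.2, 0, 0, 0, 0, 10],
    [-15, 1.5, 0, 0, 0, 0, 10],
    [-15, 1.5, 0, 0, 0, 0, 10],
    [-14, 1.4, 0, 0, 0, 0, 10],
    [-10, 1, 0, 0, 0, 0, 10],
    [-4, 0.4, 0, 0, 0, 0, 10],
  ],
)

```text
clock: 18.32
position: [0.4655, -0.2579, 0.0514]
tool_rot: [-0.775, 1.567, -0.873]
force: [4.7, -8.2, -6.0]
grip_width: 0.0208
```

Call:
play_rows(
  deltas=[
    [0, 0, 0, 0, 0, 0, 10],
    [0, 0, 0, 0, 0, 0, 10],
  ],
)

```text
clock: 18.58
position: [0.4659, -0.2579, 0.0513]
tool_rot: [-0.782, 1.567, -0.88]
force: [4.5, -9.0, -2.2]
grip_width: 0.0206
```

```bash
python3 - <<'E'
from h import *
s=telemetry.observe(); print(s["position"],s["grip_width"],s["force"])
c=cam("wrist"); w=vision.grab_frame("wrist"); np.save("w10.npy",w)
p=proj(c,[[.4683,-.2196,.029]])[0]; print(p)
t=vision.grab_frame("top"); np.save("t10.npy",t); ct=cam("top"); q=proj(ct,[[.4683,-.2196,.029]])[0]; print(q)
u,v=p.round().astype(int);v0=max(v-50,0);u0=u-50; q=q.round().astype(int)
print(u0,v0,q-25)
cv2.imwrite("pics/p10.png",np.hstack([cv2.resize(w[v0:v0+100,u0:u0+100],(400,400),interpolation=cv2.INTER_CUBIC),cv2.resize(t[q[1]-25:q[1]+25,q[0]-25:q[0]+25],(400,400),interpolation=cv2.INTER_CUBIC)])[:,:,::-1])
E
```

```text
[ 0.46585827 -0.25788495  0.05134976] 0.020562831063512206 [ 4.46817362 -9.03064587 -2.20089064]
[321.12046728 224.67441865]
[389.57079812 222.12027983]
271 175 [365 197]
```

View pics/p10.png

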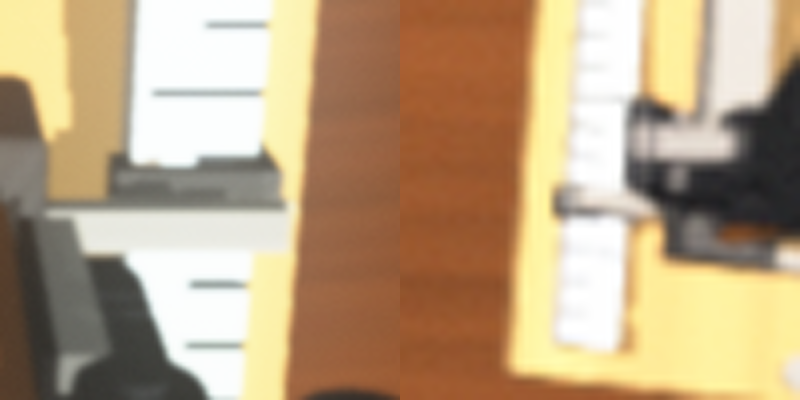

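```bash
python3 - <<'E'
from h import *
s=telemetry.observe(); c=cam("wrist"); ct=cam("top"); print("camc",-c[2].T@c[3])
e=np.array([.9951,-.0993,0]); C=np.array([468.3,-219.6,0])
f=lambda p:round(float((p*1000-C)@e),1)
W=lambda x,y:(271+x/4-.375,175+y/4-.375)
T=lambda x,y:(365+(x-400)/8-.44,197+y/8-.44)
print("ptr rows",f(onz(c,W(200,207),.035)),f(onz(c,W(200,250),.035)),"tip",f(onz(c,W(288,228),.035)))
for y in(152,160,168,200): print("clip",y,f(onz(c,W(195,y),.029)),f(onz(c,W(195,y),.012)))
print("top: ptr/clip",[(y,f(onz(ct,T(605,y),.035)),f(onz(ct,T(605,y),.029))) for y in(188,200,212)])
# predicted pixels of clip edges in wrist crop coords
for dx in(-5,0,5):
  for z in(.012,.024,.029):
    q=(C+e*dx)/1000; q[2]=z; p=proj(c,q)[0]; print(dx,z,((p-[271,175]+.375)*4).round(),((proj(ct,q)[0]-[365,197]+.44)*8).round())
E
```

```text
camc [ 0.3974005  -0.25033763  0.19365214]
ptr rows -1.4 5.0 tip 1.6
clip 152 -7.2 -1.0
clip 160 -6.0 0.3
clip 168 -4.8 1.6
clip 200 0.0 7.0
top: ptr/clip [(188, 4.5, 5.5), (200, 0.7, 1.6), (212, -3.1, -2.2)]
-5 0.012 [181. 128.] [184. 226.]
-5 0.024 [197. 155.] [194. 222.]
-5 0.029 [204. 167.] [199. 220.]
0 0.012 [180. 158.] [185. 210.]
0 0.024 [195. 187.] [196. 206.]
0 0.029 [202. 200.] [200. 204.]
5 0.012 [178. 188.] [186. 195.]
5 0.024 [193. 219.] [197. 191.]
5 0.029 [200. 232.] [201. 189.]
```

The pointer is about +1 mm from the clip line: wrist +1.2 to +1.7, top +0.7. I'll draw out 1.2 mm more.

Call:
play_rows(
  deltas=[
    [-1.2, 0.1, 0, 0, 0, 0, 10],
    [0, 0, 0, 0, 0, 0, 10],
    [0, 0, 0, 0, 0, 0, 10],
    [0, 0, 0, 0, 0, 0, 10],
  ],
)

```text
clock: 19.18
position: [0.4647, -0.2578, 0.0514]
tool_rot: [-0.792, 1.567, -0.89]
force: [2.9, -7.3, -3.1]
grip_width: 0.0207
```

```bash
python3 - <<'E'
from h import *
s=telemetry.observe(); print(s["position"],s["grip_width"],s["force"],abs(s["qd"]).max())
w=vision.grab_frame("wrist"); t=vision.grab_frame("top")
cv2.imwrite("pics/p11.png",np.hstack([cv2.resize(w[175:275,271:371],(400,400),interpolation=cv2.INTER_CUBIC),cv2.resize(t[140:270,135:235],(307,400),interpolation=cv2.INTER_CUBIC)])[:,:,::-1])
E
```

```text
[ 0.4647     -0.25780907  0.05135499] 0.02071579298883232 [ 2.90215222 -7.26973324 -3.13078866] 0.001890247816927298
```

View pics/p11.png

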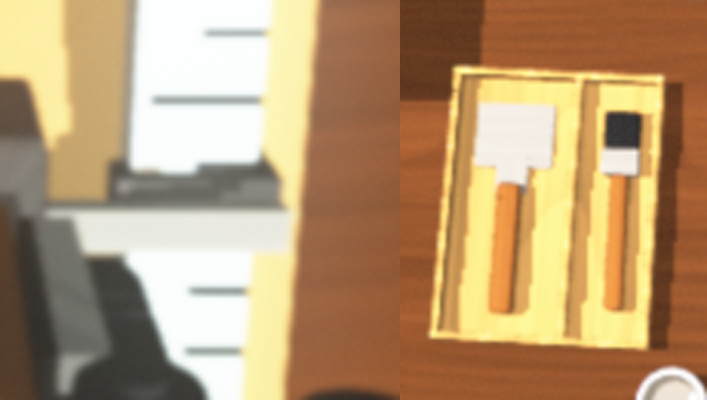

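The wrist crop shows the scale shifted by the 1.2 mm, with the pointer bar (rows 207–250) covering the clip's middle. The tools still lie flat in the tray, so I'm handing in.

```bash
python3 -c "
from h import *
print(workorder.job_done()); s=telemetry.observe(); print(s['clock'],s['position'],s['grip_width'])"
```

```text
the job is handed in; nothing more can be done
None
the job is handed in; nothing more can be done
```

I laid the brush in the narrow compartment and the spatula in the wide one. I then pressed the lock button to its stop (about 32 N at z ≈ 57 mm) and drew the arm out about 86 mm. I handed in at about 19 s of the 72 s with the knob still gripped; the system gave no verdict.

- **Tools:** the last top view shows both flat and lengthwise in their compartments. I did not recheck the bystanders by measurement, but the arm touched none of them that I saw.
- **Button:** I did not measure it again after pressing, but it looked seated in its collar and the arm slid freely.
- **Pointer:** before the last move it stood +0.7 mm (top view) to about +1.5 mm (wrist view) from the clip line, a difference of under 1 mm. I then drew it 1.2 mm further, which should leave it within about 1 mm against the 4 mm allowed.
- **Grip:** commanded at 60 N, with the fingers stopped at 20.7 mm on the 22 mm knob and the arm at rest.

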